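# Close the stitch channel of a boot sole

### The arm

A 6-joint arm with a two-finger parallel gripper is mounted at the origin on the work surface. World frame = base frame: x ahead of the robot, y to its left, z up, the work surface at z = 0. Lengths are in m, angles in rad, forces in N, time in s.
With the tool pointing down it reaches from about 0.3 to 0.775 m from the base axis. Payload 14.6 kg.
Tool frame: the origin (TCP) lies at the very end of the fingers, on their centre line; the grasp point (between the pads) lies 19 mm behind it; z points along the fingers, y is the line along which they close (so a half turn about z gives the same grasp; the last joint's range is limited). The gripper opens to 94 mm and grips with 3 to 60 N. Pads are 16 mm wide; open, the fingers measure 119 mm over their backs; the gripper's body (75 mm by 177 mm) begins 78 mm behind the grasp point.
Start: joints at [1.217, 0.3, 1.521, -0, 1.321, -0.067], TCP at [0.156, 0.528, 0.205] pointing down, gripper open.
Joint ranges: [-3.03, 3.03], [-0.79, 2.21], [0.23, 2.52], [-1.04, 4.18], [0, 3.07], [-2.55, 2.55]. Speed limits (rad/s): [2.22, 2.22, 2.57, 3.14, 3.14, 3.14].

### API

Orientations are given as [roll, pitch, yaw] about the fixed x, y, z axes, in that order (R = Rz(yaw) Ry(pitch) Rx(roll)).
In Python, from station import ctrl gives the robot as it stands.
- The arm moves only by the tool move_arm, never from a script. Its argument "increments" is a list of rows, each a list of 7 numbers: the opening, from 0 (shut) to 1 (fully open), then the shift along the tool's x, y, z in units of 50 mm (1.0 is 50 mm), then the turn, a rotation vector about the tool's x, y, z in rad. In form: [[claw, tx, ty, tz, rx, ry, rz], ...]. A call has 1 to 20 rows; each row shifts and turns the commanded pose from where the row before left it, along the tool's axes as they then stand; what a row does not reach is not made up. A row lasts 1/10 s, in which the tool goes at most 50 mm and 8.59 degrees, less where a joint would pass 70% of its speed; a pose out of reach is approached as far as the arm can. A call is refused whole if a number of a shift passes 1 or a number of a turn 0.15, either way. A call with a gripper value outside its range is refused whole. The fingers move at their own pace and stop on an object; "force" is the grip in N (left out, the last holds). Time passes only in rows, so rows that do not move let the fingers close. It gives the time, the measured TCP pose, the force, the opening and the grip force at its end, in the units of the state.
- ctrl.get_obs(): the state, without advancing time (a new reading comes with each control period).
- ctrl.camera(name): name is "side" or "top" or "wrist"; returns a dict with "color" (420x560x3 uint8, blue, green, red), "K" (3x3 intrinsics, pixels), "distortion" ([k1, k2, p1, p2, k3] as OpenCV has them; the pictures are not rectified), "pose" (4x4, takes a point from camera to world coordinates); the wrist camera has in their place "tool_from_camera" (4x4, takes a point from camera to tool coordinates, whose origin is the TCP and whose axes are the flange's). Camera axes: x right, y down, z forward; pixel columns grow to the right and rows downward; lengths in m; the calibration is good to about 2 mm. A picture is of the moment at which its call begins: read the wrist's pose just before it. There is no depth.
- ctrl.hand_in(): hands the job in; it is judged then, once.
Trained networks look in a picture, given as the dict that the camera call returned (one of the last four; its "shot" number tells which), for a name from the list of things; names that differ only in an ending like _2 or _b are one class to them, and where a whole thing is asked for, a point or a joint stands for the part that bears it (a point fixed in the world has none). Each returns a list of dicts, best first, with "conf" (0 to 1); they miss things now and then, are a little off and sometimes report something else, mostly with a low value. They report only what shows in the picture. A call takes as long as a camera call.
- ctrl.cut_out(name, picture): "mask" (420x560 bool, what is visible of it) and "centre" ([row, column] in pixels, amid what is visible of it).
The state is a dict: "time_s": time; "qpos": joint angles; "joint_vel": joint speeds; "tau": joint torques, N m; "ee_pos": TCP position; "eef_rot": TCP orientation; "force": force on the tool from outside, world axes, zero at the start; "moment": the same for the moment, N m; "grip_width": finger opening in m; "grip_force": force on a finger pad.
Only numpy, scipy, OpenCV 4.12 (cv2) and the standard library are available. Lean on these libraries where they do the work, as an engineer would, in place of code of your own. Each camera call takes 0.05 s, during which the arm holds its last target. There are 200 camera calls.

### The job

Slide the jig's hold-down right back against its stop at the heel end, then take the channel tool out of its stand and run its tip slowly (about 25 mm a second) along the floor of the sole's stitch channel in one pass, from the end of the long leg, round the toe, to the end of the short leg. Then stand the tool upright in its stand again, lowered fully home rather than dropped in. Leave the hold-down at its stop and do not disturb the tin, jar and brush.

Things in the scene. Friction and masses are not known exactly. Their poses are not given: they have to be found in the camera images.
- jig: aluminium bed 325 x 150 x 12 mm, fixed, holding a tan boot sole, toe towards the robot. Origin on the desk under the sole's front part; +x from toe to heel, +y to its left, z up. Sole top 21 mm above the desk, black heel 33 mm. A J-shaped stitch channel with a dark floor (9 mm wide, 5 mm deep, 240 mm long) runs round the sole's front; points ch0 to ch13 lie along it
- holddown (a joint): hold-down: dark steel bar 26 mm wide across the sole, on two side rails, with a black knob on top. Slides along the jig's +x to the heel end: 0 = over the sole's front, 0.14 m = against the heel-end stop; starts at 0 to 0.06, across the channel. Friction about 2.5 N; stays where left. Top of the bar 39.5 mm above the desk
- knob_mid (a point): middle of the black upright round knob on the hold-down, 20 mm in diameter; the knob stands on the bar from 39.5 to 81.5 mm above the desk, this point is at 64.5 mm; it moves with the hold-down
- stylus_handle (a point): channel tool: steel stylus with dark wooden handle, 152 mm long, 90 g, standing tip down in its stand. This point is on its axis, in the middle of the round handle (20 mm in diameter, 65 to 152 mm above the tip), 112 mm above the tip; z points from tip to handle. Brass flange, 26 mm in diameter, 60 mm above the tip; shank below it 12 mm in diameter, tapering to a 4 mm point
- stylus: the same tool; origin at its tip, z up along the tool
- stylus_tip (a point): the tool's tip, its lowest point; the last 12 mm of the tool are 4 mm thick
- stand_mouth (a point): centre of the mouth of the bore (17 mm in diameter, 62 mm deep) in the top of the tool's stand, a fixed wooden block 84 x 84 mm and 65 mm high; this point is level with its top, 65 mm above the desk. The tool stands in the bore with its flange on the block's top, its tip then 60 mm below this point
- tin: bystander: flat polish tin, 76 mm in diameter, 27 mm high; origin under its centre
- jar: bystander: amber glass jar with a black cap, 54 mm in diameter, 75 mm high; origin under its centre
- brush: bystander: shoe brush 150 x 50 x 42 mm lying bristles down; origin under its centre, x along it
- ch0 (a point): centre of the channel's floor, 16 mm above the desk, 5 mm below the sole's top: the start, 6 mm inside the end of the long leg (nearer the heel, jig +y side); the channel is straight from ch0 to ch4, then curves round the toe; straight lines between neighbouring points stay within 2 mm of the centre line
- ch1 (a point): centre of the channel's floor, 16 mm above the desk, 5 mm below the sole's top: 1 thirteenths of the way along from ch0 to ch13
- ch2 (a point): centre of the channel's floor, 16 mm above the desk, 5 mm below the sole's top: 2 thirteenths of the way along from ch0 to ch13
- ch3 (a point): centre of the channel's floor, 16 mm above the desk, 5 mm below the sole's top: 3 thirteenths of the way along from ch0 to ch13
- ch4 (a point): centre of the channel's floor, 16 mm above the desk, 5 mm below the sole's top: 4 thirteenths of the way along from ch0 to ch13
- ch5 (a point): centre of the channel's floor, 16 mm above the desk, 5 mm below the sole's top: 5 thirteenths of the way along from ch0 to ch13
- ch6 (a point): centre of the channel's floor, 16 mm above the desk, 5 mm below the sole's top: 6 thirteenths of the way along from ch0 to ch13
- ch7 (a point): centre of the channel's floor, 16 mm above the desk, 5 mm below the sole's top: 7 thirteenths of the way along from ch0 to ch13
- ch8 (a point): centre of the channel's floor, 16 mm above the desk, 5 mm below the sole's top: 8 thirteenths of the way along from ch0 to ch13
- ch9 (a point): centre of the channel's floor, 16 mm above the desk, 5 mm below the sole's top: 9 thirteenths of the way along from ch0 to ch13
- ch10 (a point): centre of the channel's floor, 16 mm above the desk, 5 mm below the sole's top: 10 thirteenths of the way along from ch0 to ch13
- ch11 (a point): centre of the channel's floor, 16 mm above the desk, 5 mm below the sole's top: 11 thirteenths of the way along from ch0 to ch13
- ch12 (a point): centre of the channel's floor, 16 mm above the desk, 5 mm below the sole's top: 12 thirteenths of the way along from ch0 to ch13
- ch13 (a point): centre of the channel's floor, 16 mm above the desk, 5 mm below the sole's top: the finish, 6 mm inside the end of the short leg (jig -y side)

How it is judged:
By the outcome, as a careful person would: the job done as asked, in the order asked, and still so for the second after the job is handed in, with the robot touching nothing.
It also fails if it takes over 72 s, if anything falls off the work surface, if the arm or the gripper's body presses on something with over 40 N, if the wrist force passes 120 N, or if a joint passes its speed limit or range.

## Working session

There is one attempt and no reset: what is moved stays moved. The work goes in short steps, Python scripts to look and compute and a tool call to move; the robot and the scene stay as the last step left them, time stands still between calls to the robot, and variables do not carry over. Pictures are saved under pics/ and viewed, at most 10 in all, crops included, and the job is handed in when it is done.

Besides the shell and the picture viewer there is one more tool, called as a command line: name --pt "numbers of a row" for each row, then --argument value for the rest. move_arm: Moves the arm, as the interface text tells. Its arguments: {"type":"object","properties":{"increments":{"type":"array","items":{"type":"array","items":{"type":"number"}}},"force":{"type":"number"}},"required":["increments"]}

```bash
mkdir -p pics; cat > h.py <<'E'
import numpy as np, cv2
from station import ctrl
from scipy.spatial.transform import Rotation as R
def obs(): return ctrl.get_obs()
def cam(n):
    o=obs(); c=ctrl.camera(n)
    if n=='wrist':
        T=np.eye(4); r=np.array(o['eef_rot']); T[:3,:3]=R.from_euler('xyz',r).as_matrix() if r.shape==(3,) else r
        T[:3,3]=o['ee_pos']; c['P']=T@np.array(c['tool_from_camera'])
    else: c['P']=np.array(c['pose'])
    return c
def onplane(c,rc,z):
    p=np.array([[rc[1],rc[0]]],float).reshape(1,1,2)
    u=cv2.undistortPoints(p,np.array(c['K']),np.array(c['distortion'])).ravel()
    d=c['P'][:3,:3]@np.array([u[0],u[1],1]); o=c['P'][:3,3]
    return o+d*(z-o[2])/d[2]
def proj(c,X):
    T=np.linalg.inv(c['P']); 
    return cv2.projectPoints(np.atleast_2d(X).astype(float),cv2.Rodrigues(T[:3,:3])[0],T[:3,3],np.array(c['K']),np.array(c['distortion']))[0].reshape(-1,2)
E
python3 - <<'E'
from h import *
print(obs())
Z=dict(jig=.02,holddown=.04,knob_mid=.0645,stylus_handle=.117,stylus=.117,stand_mouth=.065,tin=.027,jar=.075,brush=.042,**{f'ch{i}':.016 for i in range(14)})
cs={n:cam(n) for n in('top','side')}
for n,c in cs.items():
    print(n,c['P'][:3,3].round(3))
    for k,z in Z.items():
        r=ctrl.cut_out(k,c)
        for d in r[:1]: print(k,round(d['conf'],2),np.round(d['centre'],1),onplane(c,d['centre'],z).round(4))
cv2.imwrite('pics/a.png',cs['top']['color']);cv2.imwrite('pics/b.png',cs['side']['color'])
E
```

```text
{'time_s': 0.0, 'qpos': array([ 1.21741724e+00,  3.00482843e-01,  1.52154677e+00,  9.32367097e-07,
        1.32068787e+00, -6.66353855e-02]), 'joint_vel': array([ 0.00212593, -0.00067728, -0.00052529,  0.00021641, -0.0016812 ,
        0.0019964 ]), 'tau': array([ 2.38559813e-03, -5.31802011e+01, -3.52738130e+01,  7.09894393e-02,
        2.42693274e-02, -1.66851632e-04]), 'ee_pos': array([0.15549276, 0.52730623, 0.2048944 ]), 'eef_rot': array([-3.14047039e+00, -7.57985625e-05,  2.85484868e+00]), 'force': array([ 0.58963127, -0.01100417, -0.89171739]), 'moment': array([-0.05761612,  0.02170733,  0.06327909]), 'grip_force': 0.0, 'grip_width': 0.09420932373786713}
top [ 0.419 -0.009  1.138]
jig 0.61 [204.4 324.1] [ 0.565  -0.1457  0.02  ]
holddown 0.91 [223.4 324.3] [ 0.5079 -0.1441  0.04  ]
knob_mid 0.65 [223.8 328.1] [ 0.505  -0.1517  0.0645]
stylus_handle 0.63 [208.9 225.5] [0.5358 0.1277 0.117 ]
stylus 0.4 [210.9 222.9] [0.5303 0.1344 0.117 ]
stand_mouth 0.66 [211.4 230.9] [0.535  0.1193 0.065 ]
tin 0.93 [214.  404.7] [ 0.5403 -0.3815  0.027 ]
jar 0.71 [225.6 141.4] [0.4899 0.3677 0.
[... 1222 characters left out ...]
   0.042 ]
ch0 0.82 [269.9 322.9] [ 0.5635 -0.1522  0.016 ]
ch1 0.82 [269.9 322.9] [ 0.5635 -0.1522  0.016 ]
ch2 0.82 [269.9 322.9] [ 0.5635 -0.1522  0.016 ]
ch3 0.82 [269.9 322.9] [ 0.5635 -0.1522  0.016 ]
ch4 0.82 [269.9 322.9] [ 0.5635 -0.1522  0.016 ]
ch5 0.82 [269.9 322.9] [ 0.5635 -0.1522  0.016 ]
ch6 0.82 [269.9 322.9] [ 0.5635 -0.1522  0.016 ]
ch7 0.82 [269.9 322.9] [ 0.5635 -0.1522  0.016 ]
ch8 0.82 [269.9 322.9] [ 0.5635 -0.1522  0.016 ]
ch9 0.82 [269.9 322.9] [ 0.5635 -0.1522  0.016 ]
ch10 0.82 [269.9 322.9] [ 0.5635 -0.1522  0.016 ]
ch11 0.82 [269.9 322.9] [ 0.5635 -0.1522  0.016 ]
ch12 0.82 [269.9 322.9] [ 0.5635 -0.1522  0.016 ]
ch13 0.82 [269.9 322.9] [ 0.5635 -0.1522  0.016 ]
```

View pics/a.png

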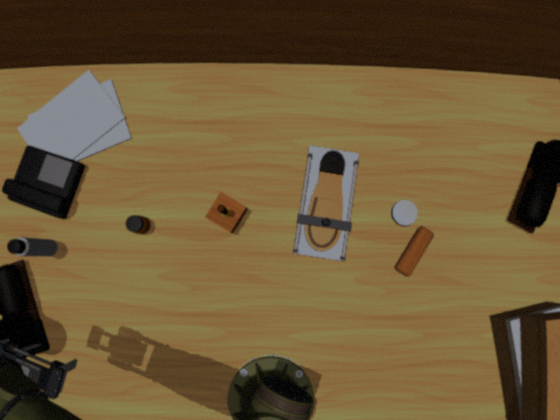

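View pics/b.png

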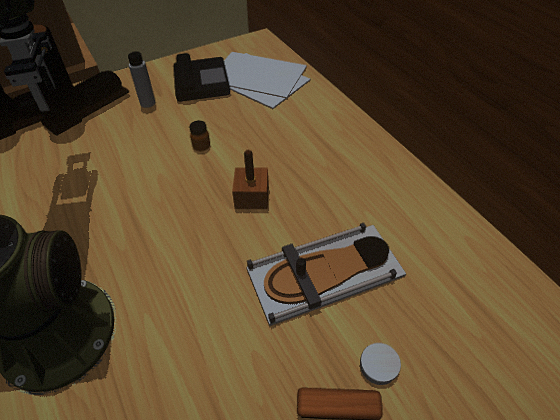

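Top view: the jig's corners are at about (308,147), (358,152), (294,254) and (344,260), with its knob at (326,222). The stand is at (228,212), and the tin, brush and jar are well clear. The network's top-view "brush" was actually the stand.

```bash
cat >> h.py <<'E'
def plan(p,yaw,n,claw,start=None):
    "n equal rows from the present pose to (p,yaw), tool pointing down"
    o=obs(); p0,r0=(np.array(o['ee_pos']),o['eef_rot'][2]) if start is None else start
    p=np.array(p,float); dy=(yaw-r0+np.pi)%(2*np.pi)-np.pi
    for i in range(n):
        y=r0+dy*i/n; s=(R.from_euler('xyz',[np.pi,0,y]).inv().apply((p-p0)/n))/.05
        print([claw,*[round(float(v),3) for v in s],0,0,round(-dy/n,4)])
E
python3 - <<'E'
from h import *
c=cam('top')
P=[onplane(c,rc,.012)[:2] for rc in((147,308),(152,358),(254,294),(260,344))]
print(np.round(P,4)); a=P[0]-P[2];b=P[1]-P[3]
print(np.arctan2(a[1],a[0]),np.arctan2(b[1],b[0]),np.linalg.norm(a),np.linalg.norm(b))
plan([.48,-.15,.2],1.44,17,1)
E
```

```text
[[ 0.7379 -0.0982]
 [ 0.726  -0.2482]
 [ 0.42   -0.0603]
 [ 0.4048 -0.2056]]
-0.11873148965271786 -0.13214172045993577 0.3201446126954444 0.3239990709329036
[1, -0.592, -0.657, 0.006, 0, 0, np.float64(0.0832)]
[1, -0.644, -0.605, 0.006, 0, 0, np.float64(0.0832)]
[1, -0.692, -0.55, 0.006, 0, 0, np.float64(0.0832)]
[1, -0.735, -0.49, 0.006, 0, 0, np.float64(0.0832)]
[1, -0.774, -0.427, 0.006, 0, 0, np.float64(0.0832)]
[1, -0.806, -0.361, 0.006, 0, 0, np.float64(0.0832)]
[1, -0.834, -0.293, 0.006, 0, 0, np.float64(0.0832)]
[1, -0.855, -0.223, 0.006, 0, 0, np.float64(0.0832)]
[1, -0.871, -0.151, 0.006, 0, 0, np.float64(0.0832)]
[1, -0.88, -0.078, 0.006, 0, 0, np.float64(0.0832)]
[1, -0.884, -0.005, 0.006, 0, 0, np.float64(0.0832)]
[1, -0.881, 0.069, 0.006, 0, 0, np.float64(0.0832)]
[1, -0.872, 0.142, 0.006, 0, 0, np.float64(0.0832)]
[1, -0.857, 0.214, 0.006, 0, 0, np.float64(0.0832)]
[1, -0.837, 0.284, 0.006, 0, 0, np.float64(0.0832)]
[1, -0.81, 0.353, 0.006, 0, 0, np.float64(0.0832)]
[1, -0.778, 0.419, 0.006, 0, 0, np.float64(0.0832)]
```

move_arm --pt "1 -0.59 -0.66 0 0 0 0.083" --pt "1 -0.64 -0.6 0 0 0 0.083" --pt "1 -0.69 -0.55 0 0 0 0.083" --pt "1 -0.73 -0.49 0 0 0 0.083" --pt "1 -0.77 -0.43 0 0 0 0.083" --pt "1 -0.81 -0.36 0 0 0 0.083" --pt "1 -0.83 -0.29 0 0 0 0.083" --pt "1 -0.85 -0.22 0 0 0 0.083" --pt "1 -0.87 -0.15 0 0 0 0.083" --pt "1 -0.88 -0.08 0 0 0 0.083" --pt "1 -0.88 0 0 0 0 0.083" --pt "1 -0.88 0.07 0 0 0 0.083" --pt "1 -0.87 0.14 0 0 0 0.083" --pt "1 -0.86 0.21 0 0 0 0.083" --pt "1 -0.84 0.28 0 0 0 0.083" --pt "1 -0.81 0.35 0 0 0 0.083" --pt "1 -0.78 0.42 0 0 0 0.083" --pt "1 0 0 0 0 0 0" --pt "1 0 0 0 0 0 0"

```text
time_s: 4.35
ee_pos: [0.4798, -0.149, 0.205]
eef_rot: [-3.141, -0.0, 1.443]
force: [-0.8, 0.5, -0.1]
grip_width: 0.0939
grip_force: 0.0
```

```bash
python3 - <<'E'
from h import *
c=cam('wrist'); o=obs(); print(o['ee_pos'],o['eef_rot'],c['P'][:3,3])
for k,z in dict(knob_mid=.0645,holddown=.04,jig=.02).items():
    for d in ctrl.cut_out(k,c)[:2]: 
        print(k,d['conf'],d['centre'],onplane(c,d['centre'],z).round(4))
        if k=='knob_mid': m=np.argwhere(d['mask']);print(m.min(0),m.max(0))
cv2.imwrite('pics/c.png',c['color'])
E
```

```text
[ 0.47971957 -0.14830006  0.20525046] [-3.14106844e+00 -2.57843350e-04  1.44426595e+00] [ 0.48932647 -0.07746936  0.38422806]
knob_mid 0.65 [171.4, 309.8] [ 0.51   -0.1342  0.0645]
[100 295] [249 325]
holddown 0.82 [174.1, 309.8] [ 0.5112 -0.1413  0.04  ]
jig 0.89 [169.7, 357.5] [ 0.5648 -0.1467  0.02  ]
```

View pics/c.png

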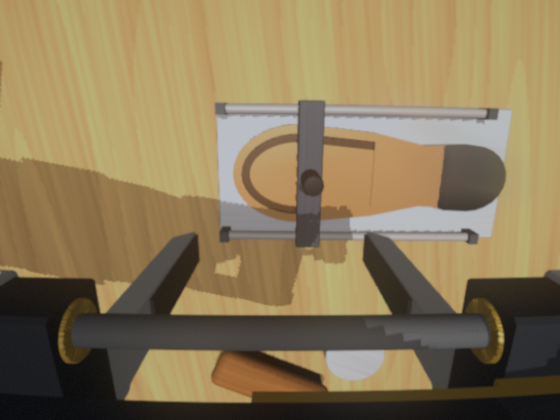

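Wrist view: the knob is at about (row 181, col 312). The jig's bed corners are at (218,110), (510,110), (494,235) and (219,238). The long leg ends near (374,146).

```bash
python3 - <<'E'
from h import *
c=cam('wrist')
for rc in((110,510),(235,494),(110,218),(238,219)): print(onplane(c,rc,.012).round(4))
for rc,z in(((181.5,312),.0645),((186,313.5),.0815),((103,311),.0395),((244,308),.0395)): print(onplane(c,rc,z).round(4))
p=onplane(c,(181.5,312),.0645); q=obs()
plan([p[0],p[1],.0955],1.445,6,1)
E
```

```text
[ 0.7408 -0.1009  0.012 ]
[ 0.727  -0.2463  0.012 ]
[ 0.4229 -0.0637  0.012 ]
[ 0.3993 -0.2079  0.012 ]
[ 0.5113 -0.1431  0.0645]
[ 0.511  -0.1439  0.0815]
[ 0.5202 -0.0696  0.0395]
[ 0.5016 -0.2172  0.0395]
[1, 0.028, 0.102, 0.368, 0, 0, np.float64(0.0001)]
[1, 0.028, 0.102, 0.368, 0, 0, np.float64(0.0001)]
[1, 0.028, 0.102, 0.368, 0, 0, np.float64(0.0001)]
[1, 0.028, 0.102, 0.368, 0, 0, np.float64(0.0001)]
[1, 0.028, 0.102, 0.368, 0, 0, np.float64(0.0001)]
[1, 0.028, 0.102, 0.368, 0, 0, np.float64(0.0001)]
```

move_arm --force 15 --pt "1 0.028 0.102 0.35 0 0 0" --pt "1 0.028 0.102 0.35 0 0 0" --pt "1 0.028 0.102 0.35 0 0 0" --pt "1 0.028 0.102 0.35 0 0 0" --pt "1 0.028 0.102 0.35 0 0 0" --pt "1 0.028 0.102 0.35 0 0 0" --pt "1 0 0 0.35 0 0 0" --pt "1 0 0 0.35 0 0 0" --pt "1 0 0 0.3 0 0 0" --pt "0.15 0 0 0 0 0 0" --pt "0.15 0 0 0 0 0 0" --pt "0.15 0 0 0 0 0 0" --pt "0.15 0 0 0 0 0 0" --pt "0.15 0 0 0 0 0 0" --pt "0.15 0 0 0 0 0 0"

```text
time_s: 6.1
ee_pos: [0.5115, -0.1442, 0.0508]
eef_rot: [3.141, 0.0, 1.444]
force: [0.2, -0.1, 0.2]
grip_width: 0.0498
grip_force: 0.0
```

move_arm --force 12 --pt "0 0 0 0.05 0 0 0" --pt "0 0 0 0 0 0 0" --pt "0 0 0 0 0 0 0" --pt "0 0 0 0 0 0 0" --pt "0 0 0 0 0 0 0" --pt "0 0 0.1 0 0 0 0" --pt "0 0 0.2 0 0 0 0" --pt "0 0 0.2 0 0 0 0" --pt "0 0 0.2 0 0 0 0" --pt "0 0 0.2 0 0 0 0" --pt "0 0 0.2 0 0 0 0" --pt "0 0 0.2 0 0 0 0" --pt "0 0 0.2 0 0 0 0" --pt "0 0 0.1 0 0 0 0"

```text
time_s: 7.5
ee_pos: [0.592, -0.1554, 0.0479]
eef_rot: [3.141, 0.001, 1.444]
force: [-3.8, -8.0, 1.8]
grip_width: 0.0197
grip_force: 12.0
```

move_arm --pt "0 -0.01 0.1 0 0 0 0" --pt "0 -0.01 0.1 0 0 0 0" --pt "0 -0.01 0.1 0 0 0 0" --pt "0 -0.01 0.1 0 0 0 0"

```text
time_s: 7.9
ee_pos: [0.611, -0.1583, 0.0479]
eef_rot: [-3.142, -0.001, 1.444]
force: [-1.9, 5.9, 1.1]
grip_width: 0.0198
grip_force: 12.0
```

move_arm --pt "0 0 0.1 0 0 0 0" --pt "0 0 0.1 0 0 0 0" --pt "0 0 0.1 0 0 0 0" --pt "0 0 0.1 0 0 0 0"

```text
time_s: 8.3
ee_pos: [0.6282, -0.1606, 0.0477]
eef_rot: [-3.135, -0.001, 1.444]
force: [-23.1, 7.1, 14.0]
grip_width: 0.0378
grip_force: 12.0
```

move_arm --pt "0 0 -0.06 0 0 0 0" --pt "0 0 -0.06 0 0 0 0" --pt "0 0 -0.03 0 0 0 0" --pt "0 0 0 0 0 0 0"

```text
time_s: 8.7
ee_pos: [0.6204, -0.1596, 0.0477]
eef_rot: [-3.134, -0.001, 1.444]
force: [-23.3, 8.2, 12.7]
grip_width: 0.0224
grip_force: 12.0
```

move_arm --pt "0.6 0 0 0 0 0 0" --pt "0.6 0 0 0 0 0 0" --pt "0.6 0 0 0 0 0 0" --pt "0.6 0 0 0 0 0 0" --pt "0.6 0 0 -0.3 0 0 0" --pt "0.6 0 0 -0.5 0 0 0" --pt "0.6 0 0 -0.5 0 0 0" --pt "0.6 0 -0.5 -0.4 0 0 0" --pt "0.6 0 -0.7 0 0 0 0" --pt "0.6 0 -0.7 0 0 0 0" --pt "0.6 0 -0.6 0 0 0 0" --pt "0.6 0 0 0 0 0 0" --pt "0.6 0 0 0 0 0 0"

```text
time_s: 10.0
ee_pos: [0.4993, -0.1449, 0.1344]
eef_rot: [3.139, 0.001, 1.444]
force: [0.7, -0.4, 0.6]
grip_width: 0.0563
grip_force: 0.0
```

```bash
python3 - <<'E'
from h import *
c=cam('wrist'); o=obs(); print(o['ee_pos'],o['eef_rot'],c['P'][:3,3])
for k,z in dict(ch0=.016,holddown=.0395).items():
    for d in ctrl.cut_out(k,c)[:2]: 
        m=np.argwhere(d['mask']);print(k,d['conf'],d['centre'],m.min(0),m.max(0),len(m))
cv2.imwrite('pics/d.png',cv2.resize(c['color'],(800,600)))
np.save('d.npy',np.array([c],dtype=object),allow_pickle=True)
E
```

```text
[ 0.49965683 -0.14486511  0.13400496] [3.13976028e+00 4.50856278e-04 1.44373825e+00] [ 0.50823522 -0.07308192  0.31357413]
ch0 0.95 [185.3, 362.5] [107 175] [279 540] 54040
holddown 0.95 [198.6, 422.6] [108 391] [280 456] 6229
holddown 0.51 [185.2, 362.4] [108 175] [280 540] 53496
```

View pics/d.png

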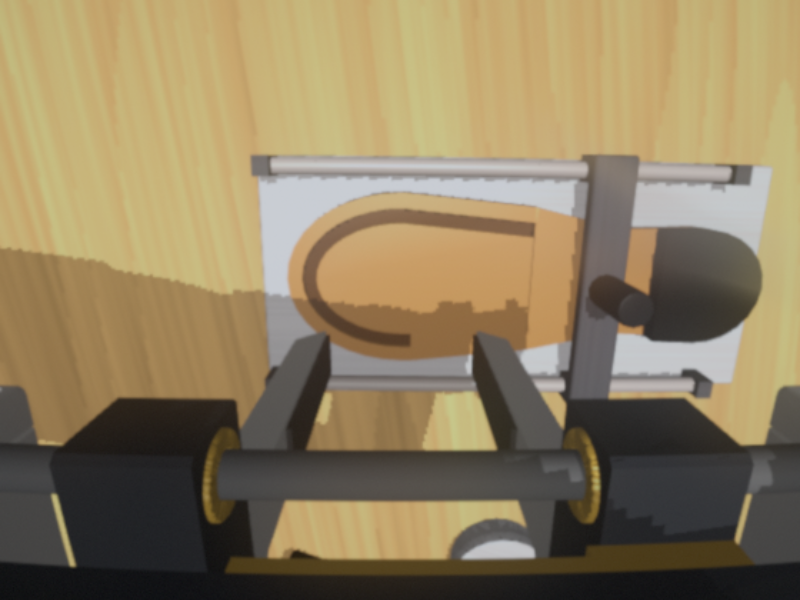

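The long leg ends at (532,229) and the short leg at (409,341), both in the 800x600 frame. The bar stands at col ~605, but the rail end blocks are at ~740, so I'll check whether it is really at the stop.

```bash
python3 - <<'E'
from h import *
c=np.load('d.npy',allow_pickle=True)[0]
im=c['color'][95:290,370:550]; im=np.clip(255*(im/255.)**.6,0,255).astype('uint8')
t=ctrl.camera('side')['color'][220:330,240:410]
im=cv2.resize(im,(554,600),interpolation=cv2.INTER_CUBIC); 
cv2.imwrite('pics/e.png',im)
t=np.clip(255*(t/255.)**.6,0,255).astype('uint8');cv2.imwrite('pics/f.png',cv2.resize(t,(800,518),interpolation=cv2.INTER_CUBIC))
for rc,z in(((111,427),.0395),((270,411),.0395),((118,524),.03),((268,489),.03),((118,182),.03),((202,424),.0395)): print(onplane(c,rc,z).round(4))
E
```

```text
[ 0.6249 -0.0852  0.0395]
[ 0.608  -0.2224  0.0395]
[ 0.7131 -0.1005  0.03  ]
[ 0.6864 -0.2362  0.03  ]
[ 0.428  -0.0661  0.03  ]
[ 0.6207 -0.1603  0.0395]
```

View pics/e.png

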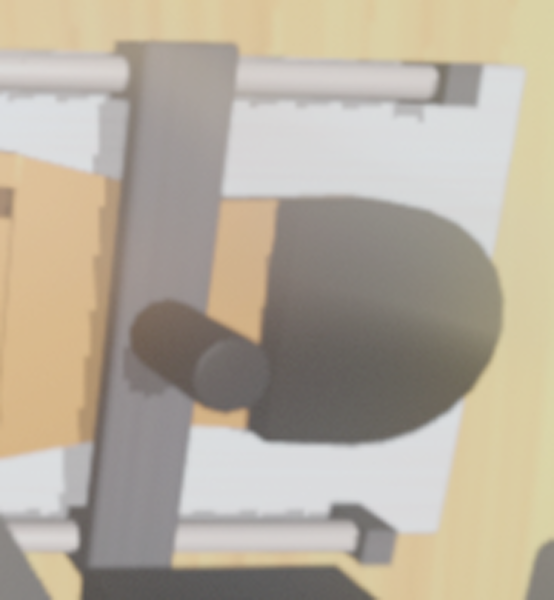

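View pics/f.png

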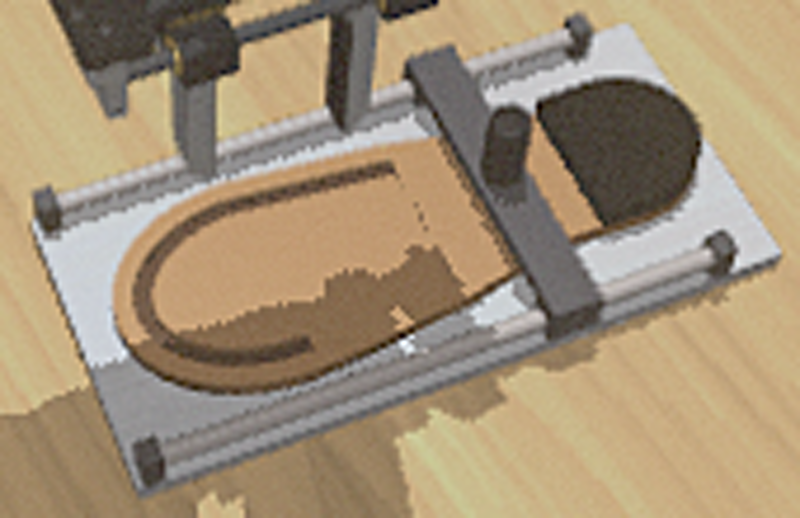

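The side view shows the bar short of the rail end blocks, although it resisted with 23 N. I'll push the knob once more with one finger to confirm it is at the stop.

move_arm --pt "0.6 0 0.6 0 0 0 0" --pt "0.6 0 0.7 0 0 0 0" --pt "0.6 0 0.7 0 0 0 0" --pt "0.6 0 0.4 0.2 0 0 0" --pt "0.6 0 0 0.4 0 0 0" --pt "0.6 0 0 0.4 0 0 0" --pt "0.6 0 0 0.4 0 0 0" --pt "0.6 0 0 0.2 0 0 0" --pt "0.6 0 0.1 0 0 0 0" --pt "0.6 0 0.1 0 0 0 0" --pt "0.6 0 0.1 0 0 0 0"

```text
time_s: 11.3
ee_pos: [0.6338, -0.1619, 0.0542]
eef_rot: [3.14, 0.0, 1.444]
force: [0.2, -0.2, 0.8]
grip_width: 0.0562
grip_force: 0.0
```

move_arm --pt "0.6 0 0.04 0 0 0 0" --pt "0.6 0 0.04 0 0 0 0" --pt "0.6 0 0.04 0 0 0 0"

```text
time_s: 11.6
ee_pos: [0.6373, -0.1623, 0.0532]
eef_rot: [-3.137, -0.0, 1.444]
force: [-21.2, 2.0, 13.1]
grip_width: 0.057
grip_force: 11.0
```

move_arm --pt "0.6 0 -0.1 0 0 0 0" --pt "0.6 0 -0.26 0 0 0 0" --pt "0.6 0 0 -0.5 0 0 0" --pt "0.6 0 0 -0.8 0 0 0" --pt "0.6 0 0 -0.8 0 0 0" --pt "0.6 0.2 -0.1 -0.8 0 0 0" --pt "0.8 0.5 -0.25 -0.5 0 0 0" --pt "0.8 0.8 -0.4 0 0 0 0" --pt "0.8 0.8 -0.4 0 0 0 0" --pt "0.8 0.8 -0.4 0 0 0 0" --pt "0.8 0.8 -0.4 0 0 0 0" --pt "0.8 0.8 -0.3 0 0 0 0" --pt "0.8 0.6 -0.1 0 0 0 0" --pt "0.8 0.2 0 0 0 0 0" --pt "0.8 0 0 0 0 0 0" --pt "0.8 0 0 0 0 0 0"

```text
time_s: 13.2
ee_pos: [0.5393, 0.1265, 0.2229]
eef_rot: [-3.142, 0.0, 1.443]
force: [0.8, -0.8, -0.5]
grip_width: 0.0749
grip_force: 0.0
```

```bash
python3 - <<'E'
from h import *
c=cam('wrist'); o=obs(); print(o['ee_pos'],o['eef_rot'],c['P'][:3,3])
for k in('stylus_handle','stand_mouth'):
    for d in ctrl.cut_out(k,c)[:1]: 
        m=np.argwhere(d['mask']);print(k,d['conf'],d['centre'],m.min(0),m.max(0),len(m),onplane(c,d['centre'],.117))
cs=cam('side'); d=ctrl.cut_out('stylus_handle',cs)[0]; print(d['conf'],d['centre'],onplane(cs,d['centre'],.1185))
cv2.imwrite('pics/g.png',c['color'])
E
```

```text
[0.5392866  0.12626064 0.22283764] [-3.14151961e+00  2.53956800e-04  1.44262204e+00] [0.54858937 0.19818693 0.4020635 ]
stylus_handle 0.77 [189.7, 272.1] [168 258] [214 283] 992 [0.53316728 0.13565083 0.117     ]
stand_mouth 0.9 [167.6, 277.4] [124 221] [231 326] 6066 [0.54020972 0.1541876  0.117     ]
0.73 [165.6, 251.9] [0.53353063 0.12467137 0.1185    ]
```

View pics/g.png

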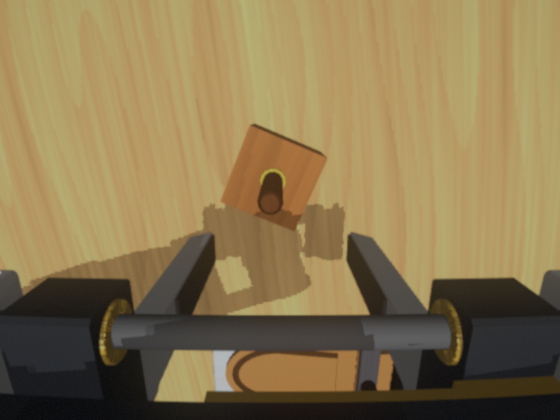

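Wrist view: the handle's top end is at (row 202, col 270) and the brass flange around (180,272). The stand's top corners are at (255,125), (326,156), (295,229) and (222,202).

```bash
python3 - <<'E'
from h import *
c=cam('wrist')
print('top',onplane(c,(202,270),.157).round(4),'flange',onplane(c,(180,272),.068).round(4))
C=np.array([onplane(c,rc,.065) for rc in((125,255),(156,326),(229,295),(202,222))]);print(C.round(4),C.mean(0))
d=np.load('d.npy',allow_pickle=True)[0]
# channel: dark floor, in d picture
im=d['color']; s=.7
L=[(232,532),(229,520),(222,470),(217,430),(215,405),(219,380),(230,350),(248,325),(275,309),(300,313),(318,330),(332,355),(339,380),(341,409)]
P=np.array([onplane(d,(r*s,q*s),.016) for r,q in L]); print(P.round(4).tolist())
print(np.linalg.norm(np.diff(P,axis=0),axis=1).sum())
E
```

```text
top [0.5325 0.1354 0.157 ] flange [0.5317 0.135  0.068 ]
[[0.5224 0.1908 0.065 ]
 [0.5884 0.1517 0.065 ]
 [0.5486 0.0792 0.065 ]
 [0.4771 0.1181 0.065 ]] [0.5341154  0.13495697 0.065     ]
[[0.5846, -0.1251, 0.016], [0.5773, -0.1223, 0.016], [0.5467, -0.1142, 0.016], [0.5225, -0.108, 0.016], [0.5074, -0.1048, 0.016], [0.4918, -0.1053, 0.016], [0.4725, -0.1097, 0.016], [0.4552, -0.1188, 0.016], [0.4422, -0.1346, 0.016], [0.4419, -0.1513, 0.016], [0.4508, -0.1647, 0.016], [0.4655, -0.1763, 0.016], [0.481, -0.1832, 0.016], [0.4998, -0.187, 0.016]]
0.2428784517625218
```

```bash
python3 - <<'E'
from h import *
X=[[.5325,.1355,.157],[.5325,.1355,.068],[.534,.128,.157],[.534,.128,.068]]
for n in('side','top','wrist'):
    c=cam(n); d=ctrl.cut_out('stylus_handle',c)[0]; m=np.argwhere(d['mask'])[:,::-1]
    print(n,d['conf'],m.min(0),m.max(0)); print(proj(c,X).round(1).tolist())
    K=[]
    for y in (m[:,1].min()+2,m[:,1].max()-2): K.append((int(y),m[m[:,1]==y][:,0].mean()))
    print(K)
E
```

```text
side 0.71 [244 150] [255 182]
[[248.4, 151.0], [250.8, 177.8], [250.5, 152.7], [252.7, 179.5]]
[(152, np.float64(247.5)), (180, np.float64(250.0))]
top 0.53 [293 145] [358 261]
[[220.4, 208.3], [225.0, 212.1], [223.3, 207.8], [227.7, 211.6]]
[(147, np.float64(317.0)), (259, np.float64(337.0))]
wrist 0.72 [258 169] [285 216]
[[270.3, 202.7], [273.0, 180.1], [273.6, 211.9], [275.4, 187.1]]
[(171, np.float64(272.5)), (214, np.float64(270.0))]
```

move_arm --force 25 --pt "0.6 0.08 -0.08 0.2 0 0 0" --pt "0.6 0.075 -0.085 0.4 0 0 0" --pt "0.6 0 0 0.5 0 0 0" --pt "0.6 0 0 0.5 0 0 0" --pt "0.6 0 0 0.5 0 0 0" --pt "0.6 0 0 0.35 0 0 0" --pt "0.3 0 0 0.05 0 0 0" --pt "0.3 0 0 0 0 0 0" --pt "0.3 0 0 0 0 0 0" --pt "0.3 0 0 0 0 0 0" --pt "0.3 0 0 0 0 0 0"

```text
time_s: 14.9
ee_pos: [0.5321, 0.1363, 0.0986]
eef_rot: [3.14, -0.0, 1.444]
force: [-0.6, -0.1, -0.7]
grip_width: 0.0283
grip_force: 0.0
```

move_arm --force 25 --pt "0 0 0 0 0 0 0" --pt "0 0 0 0 0 0 0" --pt "0 0 0 0 0 0 0" --pt "0 0 0 0 0 0 0"

```text
time_s: 15.3
ee_pos: [0.5319, 0.1363, 0.0982]
eef_rot: [3.141, -0.0, 1.444]
force: [0.0, -0.5, 3.9]
grip_width: 0.0196
grip_force: 25.0
```

move_arm --pt "0 0 0 -0.1 0 0 0" --pt "0 0 0 -0.2 0 0 0" --pt "0 0 0 -0.2 0 0 0" --pt "0 0 0 -0.2 0 0 0" --pt "0 0 0 -0.2 0 0 0" --pt "0 0 0 -0.2 0 0 0" --pt "0 0 0 -0.2 0 0 0" --pt "0 0 0 -0.2 0 0 0" --pt "0 0 0 -0.2 0 0 0" --pt "0 0 0 -0.1 0 0 0" --pt "0 0 0 0 0 0 0"

```text
time_s: 16.4
ee_pos: [0.5321, 0.1363, 0.1887]
eef_rot: [3.141, -0.0, 1.444]
force: [-0.1, 0.2, -0.3]
grip_width: 0.0194
grip_force: 25.0
```

```bash
python3 - <<'E'
from h import *
c=cam('wrist'); o=obs(); p=np.array(o['ee_pos']);print(p,o['eef_rot'],o['grip_width'],o['force'])
print(proj(c,[p+[0,0,-.0932],p+[0,0,-.0332],p+[0,0,0]]).round(1).tolist())
cv2.imwrite('pics/i.png',cv2.resize(c['color'][60:360,200:400],(400,600)))
s=cam('side');print(proj(s,[p+[0,0,-.0932],p+[0,0,-.0332],p+[0,0,.05]]).round(1).tolist())
for n,cc in(('w',c),('s',s)):
    for k in('stylus','stylus_tip'):
        for d in ctrl.cut_out(k,cc)[:1]:
            m=np.argwhere(d['mask']);r=m[:,0].max() if n=='s' else m[:,0].min(); print(n,k,d['conf'],d['centre'],m.min(0),m.max(0),r,m[m[:,0]==r][:,1].mean())
E
```

```text
[0.53185728 0.13625288 0.18801691] [ 3.14143217e+00 -1.19955150e-05  1.44381766e+00] 0.01958042276818744 [-1.0781612  -0.5517494  -1.62037765]
[[280.1, 202.7], [280.0, 225.7], [280.0, 244.4]]
[[249.7, 170.0], [248.1, 151.6], [245.6, 123.2]]
w stylus 0.92 [266.6, 279.2] [204 256] [314 304] 204 280.5
w stylus_tip 0.55 [268.6, 281.3] [204 257] [315 304] 204 280.5
s stylus_tip 0.53 [142.0, 248.2] [119 242] [165 252] 165 248.5
```

View pics/i.png

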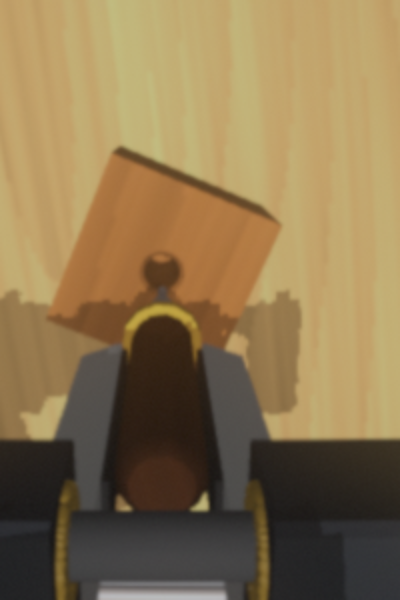

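Wrist crop: the tool hangs straight with its tip at about (281,205), against a predicted (280,203). The bore mouth is visible just above it at (281,195).

```bash
cat > ch.py <<'E'
from h import *
from scipy.interpolate import splprep,splev
d=np.load('d.npy',allow_pickle=True)[0]
L=[(232,532),(226,505),(222,470),(217,430),(215,405),(219,380),(230,350),(248,325),(275,309),(300,313),(318,330),(332,355),(339,380),(341,409)]
Z=.0185
P=np.array([onplane(d,(r*.7,q*.7),Z)[:2] for r,q in L])
g=cv2.cvtColor(d['color'],cv2.COLOR_BGR2GRAY).astype(float)
def samp(X,z=Z):
    u=proj(d,np.c_[X,np.full(len(X),z)]).astype(np.float32)
    return cv2.remap(g,u[:,0].reshape(1,-1).copy(),u[:,1].reshape(1,-1).copy(),cv2.INTER_LINEAR).ravel()
def refine(P,sm):
    tck,_=splprep(P.T,s=sm); t=np.linspace(0,1,60); X=np.array(splev(t,tck)).T; D=np.array(splev(t,tck,der=1)).T
    n=np.c_[-D[:,1],D[:,0]]/np.linalg.norm(D,axis=1)[:,None]; off=np.arange(-9,9.01,.25)*1e-3; O=[];W=[]
    for x,v in zip(X,n):
        s=samp(x+off[:,None]*v); base=np.minimum(s[:16].max(),s[-16:].max()); th=(base+s.min())/2
        k=np.argmin(np.where(abs(off)<.006,s,999)); a=b=k
        while a>0 and s[a]<th:a-=1
        while b<len(s)-1 and s[b]<th:b+=1
        O.append((off[a]+off[b])/2);W.append(off[b]-off[a])
    return X,n,np.array(O),np.array(W)
for it in range(3):
    X,n,O,W=refine(P,4e-6*len(P)/14); ok=(W<.012)&(abs(O)<.004)
    if it==0: print('off mm',(O*1e3).round(1)[::4],'w',(W*1e3).round(1)[::4])
    Q=X+O[:,None]*n; P=Q[ok]
print('w',(W*1e3).round(1)[::4],'off',(O*1e3).round(1)[::4],ok.sum())
tck,_=splprep(P.T,s=3e-7*len(P))
t=np.linspace(-.06,1.06,600); C=np.array(splev(t,tck)).T
v=samp(C); 
s=np.r_[0,np.cumsum(np.linalg.norm(np.diff(C,axis=0),axis=1))]
print('grey',v[::15].round(0).tolist()); print((s[::15]*1e3).round(0).tolist())
np.save('C.npy',C)
E
python3 ch.py
```

```text
off mm [-1.1 -0.6  0.5  1.4  1.2 -0.5 -1.4 -1.9 -2.2 -1.9  0.4  1.1  1.   0.8
  0.9] w [8.8 9.3 9.  8.8 9.  9.  9.3 9.3 9.  9.3 9.3 8.8 9.  9.  8.8]
w [9.  9.  9.  9.  8.8 9.  9.  9.3 9.  9.3 8.8 8.8 8.8 9.  9. ] off [ 1.  -0.5 -0.5  0.2  0.6  0.   0.  -0.1 -0.5 -0.4 -0.1  0.1  0.4  0.2
  0. ] 60
grey [166.0, 166.0, 104.0, 105.0, 104.0, 104.0, 105.0, 103.0, 104.0, 104.0, 105.0, 106.0, 108.0, 109.0, 110.0, 111.0, 112.0, 112.0, 111.0, 110.0, 108.0, 105.0, 103.0, 102.0, 101.0, 99.0, 96.0, 94.0, 74.0, 71.0, 70.0, 67.0, 68.0, 65.0, 64.0, 64.0, 65.0, 65.0, 70.0, 113.0]
[0.0, 6.0, 11.0, 17.0, 24.0, 30.0, 37.0, 44.0, 50.0, 57.0, 64.0, 71.0, 78.0, 85.0, 92.0, 99.0, 105.0, 112.0, 118.0, 125.0, 131.0, 138.0, 145.0, 152.0, 158.0, 165.0, 171.0, 178.0, 184.0, 191.0, 198.0, 205.0, 212.0, 219.0, 226.0, 233.0, 239.0, 246.0, 251.0, 257.0]
```

```bash
sed -i 's/^Z=.*/Z=.021/' ch.py; cat >> ch.py <<'E'
sf=np.linspace(0,s[-1],2000); F=np.c_[np.interp(sf,s,C[:,0]),np.interp(sf,s,C[:,1])]; v=samp(F)
a=sf[np.argmax(v<135)]; b=sf[len(v)-1-np.argmax(v[::-1]<90)]; print('ends',a,b,b-a)
# start straight: line fit over first third
w=np.linspace(a+.006,b-.006,14); A=np.c_[np.interp(w,sf,F[:,0]),np.interp(w,sf,F[:,1])]
i=(sf>a+.008)&(sf<a+.07); q=np.polyfit(F[i,0],F[i,1],1); print('line angle',np.arctan(q[0]),'rms',np.std(F[i,1]-np.polyval(q,F[i,0])))
A[:3,1]=np.polyval(q,A[:3,0])
A[:,1]+=.001
np.save('A.npy',A); print(A.round(4).tolist())
yaw=1.444; dA=np.diff(A,axis=0); M=np.array([[np.cos(yaw),np.sin(yaw)],[np.sin(yaw),-np.cos(yaw)]])
print('tool steps/50mm, per segment'); print((dA@M.T/.05).round(3).tolist(), (np.linalg.norm(dA,axis=1)*1e3).round(1))
print('to ch0',(M@(A[0]-np.array(obs()['ee_pos'][:2]))/.05).round(3))
E
python3 ch.py
```

```text
off mm [-1.1 -0.6  0.5  1.4  1.2 -0.5 -1.4 -1.9 -2.2 -2.   0.4  1.2  0.9  0.9
  0.9] w [8.8 9.3 9.  8.8 9.  9.  9.3 9.3 9.  9.  9.3 8.5 8.8 8.8 8.8]
w [9.  9.  8.8 8.8 8.8 9.  9.  9.3 9.  9.  8.8 8.8 8.8 9.  9. ] off [ 1.  -0.5 -0.4  0.4  0.6  0.   0.  -0.1 -0.5 -0.5 -0.1  0.1  0.4  0.2
  0. ] 60
grey [166.0, 166.0, 104.0, 105.0, 104.0, 104.0, 105.0, 103.0, 104.0, 104.0, 105.0, 106.0, 108.0, 109.0, 110.0, 111.0, 112.0, 112.0, 111.0, 110.0, 108.0, 105.0, 103.0, 102.0, 101.0, 99.0, 96.0, 94.0, 74.0, 71.0, 70.0, 67.0, 67.0, 65.0, 64.0, 64.0, 65.0, 65.0, 69.0, 113.0]
[0.0, 6.0, 11.0, 17.0, 23.0, 30.0, 36.0, 43.0, 50.0, 57.0, 64.0, 71.0, 77.0, 84.0, 91.0, 98.0, 104.0, 111.0, 117.0, 124.0, 130.0, 137.0, 144.0, 150.0, 157.0, 163.0, 170.0, 176.0, 183.0, 189.0, 196.0, 203.0, 210.0, 217.0, 224.0, 231.0, 237.0, 243.0, 249.0, 254.0]
ends 0.008662393698954213 0.2503043910623187 0.2416419973633645
line angle -0.25240402012743207 rms 0.0002410518341429222
[[0.579, -0.1213], [0.5616, -0.1168], [0.5445, -0.1124], [0.5275, -0.1079], [0.5102, -0.1041], [0.4926, -0.1026], [0.4752, -0.1049], [0.4592, -0.1123], [0.4469, -0.1248], [0.4429, -0.1416], [0.4491, -0.158], [0.4617, -0.1702], [0.4774, -0.1781], [0.4945, -0.1823]]
tool steps/50mm, per segment
[[0.045, -0.356], [0.044, -0.35], [0.048, -0.349], [0.031, -0.352], [-0.014, -0.353], [-0.09, -0.34], [-0.187, -0.298], [-0.278, -0.214], [-0.345, -0.037], [-0.309, 0.164], [-0.211, 0.281], [-0.118, 0.332], [-0.039, 0.35]] [18.  17.6 17.6 17.7 17.6 17.6 17.6 17.5 17.3 17.5 17.6 17.6 17.6]
to ch0 [-4.99   1.589]
```

move_arm --pt "0 -0.25 0.08 0 0 0 0" --pt "0 -0.5 0.16 0 0 0 0" --pt "0 -0.6 0.2 0 0 0 0" --pt "0 -0.6 0.2 0 0 0 0" --pt "0 -0.6 0.2 0 0 0 0" --pt "0 -0.6 0.2 0 0 0 0" --pt "0 -0.6 0.2 0 0 0 0" --pt "0 -0.6 0.2 0.1 0 0 0" --pt "0 -0.4 0.1 0.3 0 0 0" --pt "0 -0.24 0.05 0.3 0 0 0" --pt "0 0 0 0.3 0 0 0" --pt "0 0 0 0.3 0 0 0" --pt "0 0 0 0 0 0 0" --pt "0 0 0 0 0 0 0"

```text
time_s: 18.1
ee_pos: [0.5791, -0.121, 0.123]
eef_rot: [-3.141, -0.0, 1.444]
force: [-0.6, 0.4, -0.5]
grip_width: 0.0193
grip_force: 25.0
```

```bash
python3 - <<'E'
from h import *
c=cam('wrist'); o=obs(); p=np.array(o['ee_pos']);print(p,o['eef_rot'],o['grip_width'],o['force'])
A=np.load('A.npy')
im=cv2.resize(c['color'],None,fx=4,fy=4,interpolation=cv2.INTER_CUBIC)
for x in A:
    u=proj(c,[*(x-[0,.001]),.016])[0]*4+1.5; cv2.circle(im,tuple(int(v) for v in u),3,(255,255,0),-1)
u=proj(c,p+[0,0,-.0932])[0]; print(u); v=(u*4+1.5).astype(int);cv2.circle(im,tuple(map(int,v)),3,(0,0,255),-1)
print((A[0]-p[:2])*1e3)
x0=max(0,v[0]-550);y0=max(0,v[1]-250);cv2.imwrite('pics/j.png',im[y0:y0+600,x0:x0+800]);print(x0,y0)
E
```

```text
[ 0.57940149 -0.12104249  0.12358129] [3.14078615e+00 9.40931901e-05 1.44440172e+00] 0.019437720608439516 [ 0.35971852 -0.19715182 -0.77425859]
[280.73953419 202.92055054]
[-0.44406584 -0.27150186]
574 563
```

View pics/j.png

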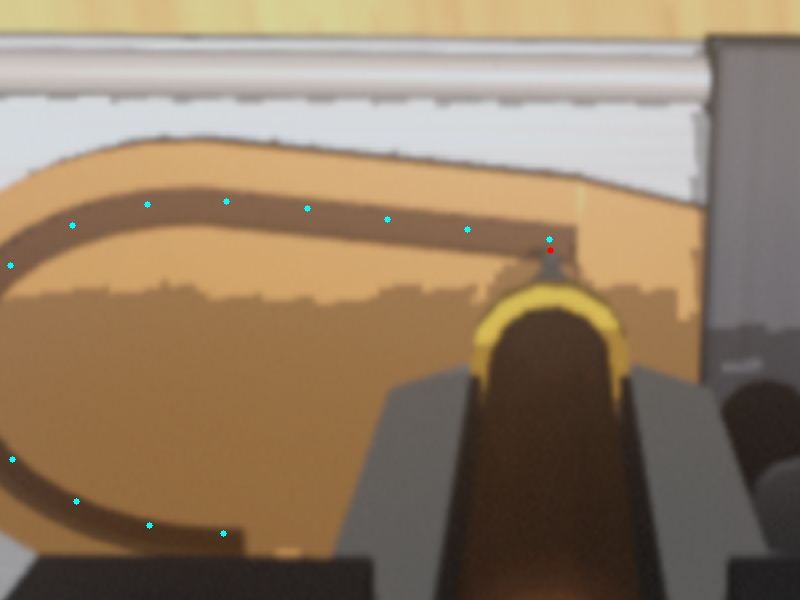

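Overlay check: the projected channel points lie on the dark band in this second view, allowing for parallax, and the tip at (550,250) is over the start of the long leg. I'll lower it now.

move_arm --pt "0 -0.015 0 0.1 0 0 0" --pt "0 0 0 0.1 0 0 0" --pt "0 0 0 0.04 0 0 0" --pt "0 0 0 0.02 0 0 0" --pt "0 0 0 0 0 0 0"

```text
time_s: 18.65
ee_pos: [0.579, -0.122, 0.1099]
eef_rot: [-3.142, 0.0, 1.444]
force: [0.2, 1.1, -0.5]
grip_width: 0.0196
grip_force: 25.0
```

move_arm --pt "0 0 0 0.02 0 0 0" --pt "0 0 0 0.01 0 0 0" --pt "0 0 0 0 0 0 0"

```text
time_s: 18.95
ee_pos: [0.5792, -0.1221, 0.1089]
eef_rot: [3.141, 0.0, 1.444]
force: [-0.5, -0.7, 2.3]
grip_width: 0.0194
grip_force: 25.0
```

```bash
cat > sw.py <<'E'
from h import *
from scipy.interpolate import CubicSpline
A=np.load('A.npy')-[0,.0005]
s=np.r_[0,np.cumsum(np.linalg.norm(np.diff(A,axis=0),axis=1))]; f=CubicSpline(s,A)
N=92; T=f(np.linspace(0,s[-1],N+1)); yaw=1.444
M=np.array([[np.cos(yaw),np.sin(yaw)],[np.sin(yaw),-np.cos(yaw)]])
print(((np.diff(T,axis=0)@M.T)/.05).round(3).tolist())
np.save('T.npy',T); print(T[[20,40,60,80,92]].round(4).tolist())
E
python3 sw.py
```

```text
[[0.007, -0.049], [0.006, -0.049], [0.006, -0.049], [0.006, -0.049], [0.006, -0.049], [0.006, -0.049], [0.006, -0.049], [0.006, -0.049], [0.006, -0.049], [0.006, -0.049], [0.006, -0.049], [0.006, -0.049], [0.006, -0.049], [0.007, -0.049], [0.007, -0.049], [0.007, -0.049], [0.007, -0.049], [0.007, -0.049], [0.007, -0.049], [0.007, -0.049], [0.006, -0.049], [0.006, -0.049], [0.006, -0.049], [0.005, -0.049], [0.005, -0.05], [0.004, -0.05], [0.003, -0.05], [0.003, -0.05], [0.002, -0.05], [0.001, -0.05], [-0.0, -0.05], [-0.001, -0.05], [-0.002, -0.05], [-0.004, -0.05], [-0.005, -0.05], [-0.007, -0.049], [-0.008, -0.049], [-0.01, -0.049], [-0.011, -0.049], [-0.013, -0.048], [-0.015, -0.047], [-0.017, -0.047], [-0.019, -0.046], [-0.021, -0.045], [-0.023, -0.044], [-0.025, -0.043], [-0.027, -0.042], [-0.029, -0.041], [-0.031, -0.04], [-0.033, -0.038], [-0.034, -0.037], [-0.036, -0.035], [-0.038, -0.033], [-0.04, -0.03], [-0.042, -0.028], [-0.044, -0.024], [-0.046, -0.021], [-0.047, -0.017], [-0.049, -0.013], [-0.05, -0.009], [-0.05, -0.004], [-0.051, -0.0], [-0.05, 0.004], [-0.049, 0.009], [-0.048, 0.013], [-0.047, 0.018], [-0.045, 0.021], [-0.044, 0.025], [-0.042, 0.028], [-0.04, 0.031], [-0.038, 0.033], [-0.036, 0.035], [-0.033, 0.037], [-0.031, 0.039], [-0.029, 0.04], [-0.027, 0.042], [-0.025, 0.043], [-0.023, 0.044], [-0.022, 0.045], [-0.02, 0.046], [-0.018, 0.046], [-0.016, 0.047], [-0.015, 0.048], [-0.013, 0.048], [-0.011, 0.049], [-0.01, 0.049], [-0.008, 0.049], [-0.007, 0.049], [-0.005, 0.05], [-0.004, 0.05], [-0.003, 0.05], [-0.001, 0.05]]
[[0.5308, -0.1092], [0.4816, -0.104], [0.4437, -0.1327], [0.4663, -0.1735], [0.4945, -0.1828]]
```

move_arm --pt "0 0.007 -0.049 0.01 0 0 0" --pt "0 0.006 -0.049 0 0 0 0" --pt "0 0.006 -0.049 0 0 0 0" --pt "0 0.006 -0.049 0 0 0 0" --pt "0 0.006 -0.049 0 0 0 0" --pt "0 0.006 -0.049 0 0 0 0" --pt "0 0.006 -0.049 0 0 0 0" --pt "0 0.006 -0.049 0 0 0 0" --pt "0 0.006 -0.049 0 0 0 0" --pt "0 0.006 -0.049 0 0 0 0"

```text
time_s: 19.95
ee_pos: [0.5558, -0.1162, 0.1088]
eef_rot: [3.139, 0.0, 1.444]
force: [3.0, -1.1, 5.1]
grip_width: 0.0193
grip_force: 25.0
```

move_arm --pt "0 0.01 -0.05 0 0 0 0" --pt "0 0.01 -0.05 0 0 0 0" --pt "0 0.006 -0.049 0 0 0 0" --pt "0 0.007 -0.049 0 0 0 0" --pt "0 0.007 -0.049 0 0 0 0" --pt "0 0.007 -0.049 0 0 0 0" --pt "0 0.007 -0.049 0 0 0 0" --pt "0 0.007 -0.049 0 0 0 0" --pt "0 0.007 -0.049 0 0 0 0" --pt "0 0.007 -0.049 0 0 0 0" --pt "0 0.006 -0.049 0 0 0 0" --pt "0 0.006 -0.049 0 0 0 0" --pt "0 0.006 -0.049 0 0 0 0" --pt "0 0.005 -0.049 0 0 0 0" --pt "0 0.005 -0.05 0 0 0 0"

```text
time_s: 21.45
ee_pos: [0.5199, -0.1064, 0.1087]
eef_rot: [3.139, 0.0, 1.444]
force: [3.3, -0.3, 5.1]
grip_width: 0.0192
grip_force: 25.0
```

move_arm --pt "0 0.004 -0.05 0 0 0 0" --pt "0 0.003 -0.05 0 0 0 0" --pt "0 0.003 -0.05 0 0 0 0" --pt "0 0.002 -0.05 0 0 0 0" --pt "0 0.001 -0.05 0 0 0 0" --pt "0 0 -0.05 0 0 0 0" --pt "0 -0.001 -0.05 0 0 0 0" --pt "0 -0.002 -0.05 0 0 0 0" --pt "0 -0.004 -0.05 0 0 0 0" --pt "0 -0.005 -0.05 0 0 0 0" --pt "0 -0.007 -0.049 0 0 0 0" --pt "0 -0.008 -0.049 0 0 0 0" --pt "0 -0.01 -0.049 0 0 0 0" --pt "0 -0.011 -0.049 0 0 0 0" --pt "0 -0.013 -0.048 0 0 0 0"

```text
time_s: 22.95
ee_pos: [0.4827, -0.1039, 0.1087]
eef_rot: [3.139, 0.0, 1.444]
force: [3.3, 0.8, 4.9]
grip_width: 0.0198
grip_force: 25.0
```

move_arm --pt "0 -0.015 -0.047 0 0 0 0" --pt "0 -0.017 -0.047 0 0 0 0" --pt "0 -0.019 -0.046 0 0 0 0" --pt "0 -0.021 -0.045 0 0 0 0" --pt "0 -0.023 -0.044 0 0 0 0" --pt "0 -0.025 -0.043 0 0 0 0" --pt "0 -0.027 -0.042 0 0 0 0" --pt "0 -0.029 -0.041 0 0 0 0" --pt "0 -0.031 -0.04 0 0 0 0" --pt "0 -0.033 -0.038 0 0 0 0" --pt "0 -0.034 -0.037 0 0 0 0" --pt "0 -0.036 -0.035 0 0 0 0" --pt "0 -0.038 -0.033 0 0 0 0" --pt "0 -0.04 -0.03 0 0 0 0" --pt "0 -0.042 -0.028 0 0 0 0"

```text
time_s: 24.45
ee_pos: [0.4502, -0.1212, 0.1086]
eef_rot: [3.139, -0.001, 1.444]
force: [2.8, 3.2, 7.1]
grip_width: 0.0199
grip_force: 25.0
```

```bash
python3 -c "
import numpy as np;from station import ctrl
T=np.load('T.npy');print(T[[54,55,60,65,70,75,80,85]].round(4).tolist());print(ctrl.get_obs()['ee_pos'])"
```

```text
[[0.451, -0.1197], [0.4494, -0.1216], [0.4437, -0.1327], [0.4433, -0.1452], [0.448, -0.1568], [0.4561, -0.1663], [0.4663, -0.1735], [0.4776, -0.1787]]
[ 0.45024526 -0.12115059  0.10862764]
```

On path. I'll go on round the toe.

move_arm --pt "0 -0.044 -0.025 0 0 0 0" --pt "0 -0.046 -0.021 0 0 0 0" --pt "0 -0.047 -0.017 0 0 0 0" --pt "0 -0.049 -0.013 0 0 0 0" --pt "0 -0.05 -0.009 0 0 0 0" --pt "0 -0.05 -0.004 0 0 0 0" --pt "0 -0.051 0 0 0 0 0" --pt "0 -0.05 0.004 0 0 0 0" --pt "0 -0.049 0.009 0 0 0 0" --pt "0 -0.048 0.013 0 0 0 0"

```text
time_s: 25.45
ee_pos: [0.4433, -0.1445, 0.1082]
eef_rot: [-3.141, -0.001, 1.444]
force: [-0.7, 4.3, 6.5]
grip_width: 0.0196
grip_force: 25.0
```

move_arm --pt "0 -0.047 0.018 0 0 0 0" --pt "0 -0.045 0.021 0 0 0 0" --pt "0 -0.044 0.025 0 0 0 0" --pt "0 -0.042 0.028 0 0 0 0" --pt "0 -0.04 0.031 0 0 0 0" --pt "0 -0.038 0.033 0 0 0 0" --pt "0 -0.036 0.035 0 0 0 0" --pt "0 -0.033 0.037 0 0 0 0" --pt "0 -0.031 0.039 0 0 0 0" --pt "0 -0.029 0.04 0 0 0 0"

```text
time_s: 26.45
ee_pos: [0.4534, -0.1652, 0.1067]
eef_rot: [-3.133, -0.001, 1.444]
force: [-13.2, 0.9, 2.7]
grip_width: 0.0224
grip_force: 25.5
```

```bash
python3 - <<'E'
from h import *
c=cam('wrist'); s=cam('side'); o=obs(); p=np.array(o['ee_pos']);print(p,o['eef_rot'],o['grip_width'],o['force'],o['moment'])
T=np.load('T.npy')
def crop(c,w,h,k,cen):
    im=cv2.resize(c['color'],None,fx=k,fy=k,interpolation=cv2.INTER_CUBIC); im=np.clip(255*(im/255.)**.6,0,255).astype('uint8')
    for x in T[::7]:
        u=proj(c,[*x,.016])[0]*k+k/2-.5; cv2.circle(im,tuple(int(v) for v in u),2,(255,255,0),-1)
    u=(proj(c,p+[0,0,-.0925])[0]*k+k/2-.5).astype(int);cv2.circle(im,tuple(map(int,u)),3,(0,0,255),-1)
    x0=max(0,u[0]-w//2);y0=max(0,u[1]-h//2);r=im[y0:y0+h,x0:x0+w]; return cv2.copyMakeBorder(r,0,h-r.shape[0],0,w-r.shape[1],cv2.BORDER_CONSTANT)
cv2.imwrite('pics/k.png',np.hstack([crop(c,400,600,5,0),crop(s,400,600,6,0)]))
E
```

```text
[ 0.4534852  -0.16537532  0.10665053] [-3.13360863e+00 -1.22164165e-03  1.44427139e+00] 0.022190616913307946 [-13.23028932   1.65674992   4.97461683] [0.38672505 3.70849679 0.26861089]
```

View pics/k.png

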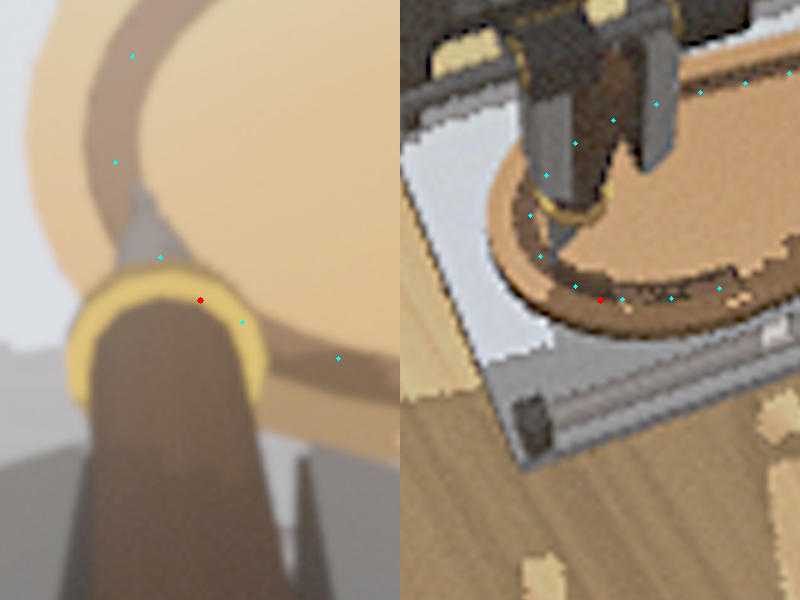

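The tool has turned in the pads: the tip lags by about 20 mm at the inner wall of the toe, near (140,190) in the left crop. I'll compute where the tip is, bring the hand back over it with a soft grip, then go on with a firm grip.

```bash
python3 - <<'E'
from h import *
c=cam('wrist'); s=cam('side'); o=obs(); p=np.array(o['ee_pos'])
T=np.load('T.npy')
u=proj(c,p+[0,0,-.0925])[0]; t=u+np.array([(139-200)/5,(190-300)/5]); X=onplane(c,t[::-1],.017)
print('w',X)
u=proj(s,p+[0,0,-.0925])[0]; t=u+np.array([(552-600)/6,(262-300)/6]); Y=onplane(s,t[::-1],.017); print('s',Y)
for Q in(X,Y):
    i=np.argmin(np.linalg.norm(T-Q[:2],axis=1)); print(i,T[i],(Q[:2]-T[i])*1e3)
    yaw=1.444;M=np.array([[np.cos(yaw),np.sin(yaw)],[np.sin(yaw),-np.cos(yaw)]]); print((M@(Q[:2]-p[:2])/.05).round(3))
E
```

```text
w [ 0.44601359 -0.14497045  0.017     ]
s [ 0.44519772 -0.14498937  0.017     ]
65 [ 0.44327088 -0.14523148] [2.74270719 0.26102581]
[ 0.384 -0.198]
65 [ 0.44327088 -0.14523148] [1.92683284 0.24210726]
[ 0.381 -0.214]
```

move_arm --force 5 --pt "0 0 0 0 0 0 0" --pt "0 0.076 -0.045 0 0 0 0" --pt "0 0.076 -0.045 -0.005 0 0 0" --pt "0 0.076 -0.045 -0.01 0 0 0" --pt "0 0.076 -0.045 -0.01 0 0 0" --pt "0 0.076 -0.045 -0.005 0 0 0" --pt "0 0 0 0 0 0 0"

```text
time_s: 27.35
ee_pos: [0.4473, -0.1452, 0.1095]
eef_rot: [-3.141, -0.0, 1.444]
force: [-1.3, -0.6, -2.1]
grip_width: 0.0204
grip_force: 5.0
```

```bash
cat > tip.py <<'E'
from h import *
c=cam('wrist'); s=cam('side'); o=obs(); p=np.array(o['ee_pos']); print(p,o['eef_rot'],o['grip_width'],o['force'],o['moment'])
for n,cc in(('w',c),('s',s)):
    u=proj(cc,[p+[0,0,-.0925],p+[0,0,-.0325],p+[0,0,.0585]]).round(1).tolist(); print(n,'expect tip/flange/top',u)
    g=cc['color'].astype(int); x,y=map(int,u[1]); w=g[y-30:y+31,x-40:x+41] if n=='w' else g[y-12:y+13,x-15:x+16]
    f=(w[...,2]>1.9*w[...,0]+10)&(w[...,1]>1.55*w[...,0]); q=np.argwhere(f); 
    print('brass',len(q), (q.mean(0)[::-1]+[x-(40 if n=='w' else 15),y-(30 if n=='w' else 12)]).round(1) if len(q) else None)
    for d in ctrl.cut_out('stylus',cc)[:1]:
        m=np.argwhere(d['mask']); r0,r1=m[:,0].min(),m[:,0].max()
        print(d['conf'],[(int(r),float(m[m[:,0]==r][:,1].min()),float(m[m[:,0]==r][:,1].max())) for r in np.linspace(r0,r1,8).astype(int)])
E
python3 tip.py
```

```text
[ 0.4474553  -0.14564087  0.1094323 ] [-3.14148751e+00 -1.08152836e-05  1.44394277e+00] 0.01997631986408799 [-1.96477     0.47629411 -1.21995507] [ 0.00674772  0.58645084 -0.00510238]
w expect tip/flange/top [[280.7, 203.4], [280.7, 226.8], [280.7, 300.1]]
brass 866 [297.1 219.6]
0.72 [(203, 279.0, 279.0), (218, 263.0, 295.0), (234, 261.0, 298.0), (250, 262.0, 298.0), (266, 261.0, 300.0), (282, 259.0, 303.0), (298, 258.0, 303.0), (314, 272.0, 287.0)]
s expect tip/flange/top [[275.6, 290.2], [275.1, 275.5], [274.2, 249.8]]
brass 370 [280.2 277.7]
0.9 [(248, 275.0, 276.0), (253, 272.0, 278.0), (258, 271.0, 278.0), (264, 271.0, 278.0), (269, 271.0, 278.0), (275, 269.0, 280.0), (280, 271.0, 277.0), (286, 274.0, 275.0)]
```

move_arm --force 60 --pt "0 0 0 0 0 0 0" --pt "0 0 0 0 0 0 0" --pt "0 -0.005 -0.035 0.01 0 0 0" --pt "0 -0.005 -0.03 0.01 0 0 0" --pt "0 0 0 0 0 0 0"

```text
time_s: 28.05
ee_pos: [0.4449, -0.1461, 0.109]
eef_rot: [3.139, 0.0, 1.444]
force: [1.8, 0.1, 2.2]
grip_width: 0.0191
grip_force: 60.0
```

```bash
python3 tip.py
```

```text
[ 0.44484449 -0.14605389  0.10896579] [3.13960863e+00 4.30741716e-04 1.44369685e+00] 0.019402170226769704 [ 1.35629756 -0.1093946   3.57447291] [-0.13454675 -0.61276757  0.02154757]
w expect tip/flange/top [[280.1, 202.9], [280.2, 226.2], [280.4, 299.2]]
brass 790 [296.7 218.8]
0.82 [(203, 280.0, 281.0), (219, 264.0, 297.0), (235, 263.0, 297.0), (251, 263.0, 298.0), (267, 261.0, 301.0), (283, 258.0, 304.0), (299, 258.0, 303.0), (315, 278.0, 282.0)]
s expect tip/flange/top [[274.6, 291.0], [274.0, 276.3], [273.1, 250.6]]
brass 354 [279.7 278.7]
0.65 [(248, 274.0, 275.0), (253, 271.0, 278.0), (259, 269.0, 278.0), (264, 269.0, 278.0), (270, 270.0, 278.0), (275, 268.0, 279.0), (281, 271.0, 277.0), (287, 274.0, 274.0)]
```

move_arm --pt "0 -0.04 0 -0.01 0 0 0" --pt "0 -0.045 0.005 0 0 0 0" --pt "0 -0.045 0.018 0 0 0 0" --pt "0 -0.044 0.025 0 0 0 0" --pt "0 -0.042 0.028 0 0 0 0"

```text
time_s: 28.75
ee_pos: [0.4463, -0.1571, 0.1088]
eef_rot: [-3.14, -0.0, 1.444]
force: [-1.2, 2.5, 4.9]
grip_width: 0.0193
grip_force: 60.0
```

```bash
python3 tip.py; python3 -c "
import numpy as np
T=np.load('T.npy');print(T[68:77].round(4).tolist())"
```

```text
[ 0.44655915 -0.15741767  0.10886696] [-3.14118137e+00  2.54226827e-04  1.44363976e+00] 0.019381838813662868 [-0.70770291  0.13249386  3.99364085] [-0.08117868  0.13935616  0.01457639]
w expect tip/flange/top [[280.9, 203.4], [280.9, 226.7], [280.8, 300.0]]
brass 679 [294.7 219.7]
0.58 [(202, 280.0, 280.0), (218, 263.0, 297.0), (234, 262.0, 298.0), (250, 262.0, 298.0), (266, 261.0, 300.0), (282, 258.0, 303.0), (298, 257.0, 303.0), (315, 274.0, 276.0)]
s expect tip/flange/top [[277.9, 294.8], [277.5, 280.2], [276.8, 254.7]]
brass 371 [281.3 282.8]
0.54 [(255, 279.0, 280.0), (260, 275.0, 281.0), (265, 275.0, 280.0), (270, 274.0, 280.0), (275, 274.0, 281.0), (280, 271.0, 282.0), (285, 274.0, 280.0), (290, 276.0, 278.0)]
[[0.4456, -0.1524], [0.4467, -0.1547], [0.448, -0.1568], [0.4494, -0.1589], [0.4509, -0.1609], [0.4525, -0.1628], [0.4543, -0.1646], [0.4561, -0.1663], [0.458, -0.1679]]
```

move_arm --pt "0 -0.036 0.038 -0.005 0 0 0" --pt "0 -0.034 0.04 0 0 0 0" --pt "0 -0.032 0.04 0 0 0 0" --pt "0 -0.031 0.04 0 0 0 0" --pt "0 -0.029 0.04 0 0 0 0" --pt "0 -0.027 0.042 0 0 0 0" --pt "0 -0.025 0.043 0 0 0 0"

```text
time_s: 29.65
ee_pos: [0.4594, -0.1696, 0.1091]
eef_rot: [-3.142, 0.0, 1.444]
force: [-0.7, 1.9, 0.7]
grip_width: 0.0192
grip_force: 60.0
```

```bash
python3 tip.py; python3 -c "
import numpy as np
T=np.load('T.npy');print(T[76:93:2].round(4).tolist())"
```

```text
[ 0.45961291 -0.16967982  0.10917932] [3.14117832e+00 1.97884815e-04 1.44373660e+00] 0.01946298341514275 [0.38463465 0.4935563  0.30325749] [-0.11046075 -0.0455373  -0.04828306]
w expect tip/flange/top [[280.6, 203.0], [280.6, 226.4], [280.7, 299.5]]
brass 659 [293.4 219.2]
0.57 [(203, 279.0, 281.0), (218, 264.0, 296.0), (234, 263.0, 298.0), (250, 263.0, 298.0), (266, 261.0, 300.0), (282, 258.0, 302.0), (298, 258.0, 303.0), (314, 271.0, 289.0)]
s expect tip/flange/top [[286.1, 296.5], [286.1, 281.9], [286.2, 256.5]]
brass 425 [288.3 283.3]
0.64 [(222, 362.0, 363.0), (236, 337.0, 382.0), (251, 310.0, 391.0), (266, 254.0, 400.0), (280, 251.0, 393.0), (295, 257.0, 354.0), (310, 263.0, 313.0), (325, 270.0, 271.0)]
[[0.458, -0.1679], [0.462, -0.1709], [0.4663, -0.1735], [0.4707, -0.1758], [0.4753, -0.1778], [0.48, -0.1795], [0.4848, -0.1809], [0.4896, -0.182], [0.4945, -0.1828]]
```

move_arm --pt "0 -0.023 0.044 0.012 0 0 0" --pt "0 -0.022 0.045 0.005 0 0 0" --pt "0 -0.02 0.046 0 0 0 0" --pt "0 -0.018 0.046 0 0 0 0" --pt "0 -0.016 0.047 0 0 0 0" --pt "0 -0.015 0.048 0 0 0 0" --pt "0 -0.013 0.048 0 0 0 0" --pt "0 -0.011 0.049 0 0 0 0"

```text
time_s: 30.65
ee_pos: [0.4767, -0.1786, 0.1086]
eef_rot: [-3.14, -0.0, 1.444]
force: [-5.1, 1.4, 8.2]
grip_width: 0.0192
grip_force: 60.0
```

move_arm --pt "0 -0.008 0.049 -0.006 0 0 0" --pt "0 -0.008 0.049 0 0 0 0" --pt "0 -0.007 0.049 0 0 0 0" --pt "0 -0.006 0.049 0 0 0 0" --pt "0 -0.005 0.05 0 0 0 0" --pt "0 -0.004 0.05 0 0 0 0" --pt "0 -0.003 0.05 0 0 0 0" --pt "0 0 0.02 0 0 0 0" --pt "0 0 0 0 0 0 0"

```text
time_s: 31.55
ee_pos: [0.495, -0.1831, 0.1089]
eef_rot: [3.142, 0.0, 1.444]
force: [-1.9, 0.6, 4.5]
grip_width: 0.0194
grip_force: 60.0
```

```bash
python3 tip.py
```

```text
[ 0.49490455 -0.18308406  0.10883581] [3.14150782e+00 1.61269605e-04 1.44386458e+00] 0.018874156137637824 [-1.52351989  0.92336892  4.544389  ] [0.03351418 0.68187883 0.02674638]
w expect tip/flange/top [[280.4, 202.9], [280.3, 226.2], [280.1, 299.2]]
brass 619 [283.9 216.8]
0.59 [(203, 279.0, 280.0), (219, 264.0, 297.0), (235, 264.0, 297.0), (251, 263.0, 298.0), (267, 261.0, 300.0), (283, 258.0, 302.0), (299, 258.0, 303.0), (315, 278.0, 283.0)]
s expect tip/flange/top [[303.6, 294.2], [304.7, 279.6], [306.4, 254.1]]
brass 503 [304.  281.5]
0.54 [(258, 307.0, 310.0), (262, 303.0, 310.0), (267, 303.0, 309.0), (272, 303.0, 309.0), (276, 303.0, 309.0), (281, 299.0, 309.0), (286, 302.0, 306.0), (291, 303.0, 303.0)]
```

move_arm --pt "0 0 0.03 0 0 0 0" --pt "0 0 0 -0.1 0 0 0" --pt "0 0 0 -0.3 0 0 0" --pt "0 0 0 -0.4 0 0 0" --pt "0 0 0 -0.4 0 0 0" --pt "0 0.2 0 -0.4 0 0 0" --pt "0 0.5 -0.01 -0.05 0 0 0" --pt "0 0.6 -0.01 0 0 0 0" --pt "0 0.7 -0.01 0 0 0 0" --pt "0 0.7 -0.01 0 0 0 0" --pt "0 0.7 -0.01 0 0 0 0" --pt "0 0.7 -0.01 0 0 0 0" --pt "0 0.7 -0.01 0 0 0 0" --pt "0 0.7 -0.01 0 0 0 0" --pt "0 0.5 -0.01 0 0 0 0" --pt "0 0.3 -0.01 0 0 0 0" --pt "0 0.13 0 0 0 0 0" --pt "0 0 0 0 0 0 0" --pt "0 0 0 0 0 0 0"

```text
time_s: 33.65
ee_pos: [0.5321, 0.1355, 0.1911]
eef_rot: [3.142, 0.0, 1.443]
force: [-0.0, 0.7, -2.0]
grip_width: 0.0189
grip_force: 60.0
```

```bash
python3 tip.py; python3 - <<'E'
from h import *
p=np.array(obs()['ee_pos']); M=np.array([[.1265,.992],[.992,-.1265]]); print('to go',M@(np.array([.5319,.1363])-p[:2])/.05, (p[2]-.0982)/.05)
c=cam('wrist'); g=cv2.cvtColor(c['color'],cv2.COLOR_BGR2GRAY)
print(g[180:212:2,262:300:2])
E
```

```text
[0.53213832 0.13543891 0.19124024] [3.14145018e+00 7.31659062e-05 1.44267517e+00] 0.019171368315362473 [-0.48605561 -0.14067389 -0.68711034] [-0.10260913  0.08522285  0.05123858]
w expect tip/flange/top [[280.4, 203.0], [280.4, 226.4], [280.3, 299.6]]
brass 3515 [279.9 219.4]
0.8 [(203, 279.0, 281.0), (218, 264.0, 297.0), (234, 262.0, 298.0), (250, 263.0, 298.0), (266, 261.0, 300.0), (282, 259.0, 302.0), (298, 258.0, 303.0), (314, 273.0, 289.0)]
s expect tip/flange/top [[249.9, 169.0], [248.3, 150.5], [245.5, 119.0]]
brass 486 [250.5 150.9]
0.92 [(118, 243.0, 247.0), (125, 243.0, 249.0), (132, 244.0, 250.0), (139, 245.0, 250.0), (146, 243.0, 251.0), (153, 244.0, 251.0), (160, 245.0, 251.0), (167, 248.0, 249.0)]
to go [ 0.01180004 -0.00570074] 1.8605814467354327
[[127 125 125 122 121 121 120 120 121 124 125 129 129 129 129 130 129 130
  131]
 [125 125 123 121 121 121 120 119 123 123 126 129 128 128 129 130 129 131
  132]
 [125 124 122 121 121 120 119 116 112 110 113 119 125 128 128 129 129 131
  131]
 [125 123 121 120 120 118 106 105 113 117 102  98 106 122 130 129 130 131
  130]
 [12
[... 268 characters left out ...]
  64  65  66  65  64  63  61  94 120 129 127
  127]
 [120 120 119 119 102  76  61  63  64  64  64  63  63  62  95 120 128 127
  127]
 [119 119 120 118 108  88  63  62  62  62  63  62  63  74 105 125 126 126
  127]
 [120 120 118 119 117  99  76  63  60  60  65  63  66  93 113 127 126 127
  127]
 [119 119 117 118 115  87  77  67  65  78  73  71  93 114 125 126 126 127
  128]
 [120 118 118 117 105  85  80  78  75  76  76  81 100 122 127 125 125 127
  128]
 [119 118 116 105  85  84  84  85  78  74  76  85  92 107 121 126 126 128
  127]
 [117 115 105  85  85  83  85  80  80  82  80  78  87  90 109 122 124 126
  125]
 [ 94 113  94  86  84  87  96 111 129 139 132 118 101  89  87  95  97 102
  119]]
```

move_arm --pt "0 0.012 -0.006 0 0 0 0" --pt "0 0 0 0.15 0 0 0" --pt "0 0 0 0.2 0 0 0" --pt "0 0 0 0.2 0 0 0" --pt "0 0 0 0.15 0 0 0" --pt "0 0 0 0.1 0 0 0" --pt "0 0 0 0.1 0 0 0"

```text
time_s: 34.6
ee_pos: [0.5318, 0.137, 0.1456]
eef_rot: [-3.141, 0.0, 1.444]
force: [-0.6, 0.1, -1.3]
grip_width: 0.019
grip_force: 60.0
```

move_arm --pt "0 0 0 0.1 0 0 0" --pt "0 0 0 0.1 0 0 0" --pt "0 0 0 0.1 0 0 0" --pt "0 0 0 0.1 0 0 0"

```text
time_s: 35.0
ee_pos: [0.5319, 0.137, 0.1258]
eef_rot: [3.142, -0.0, 1.444]
force: [0.3, -0.3, -1.5]
grip_width: 0.0193
grip_force: 60.0
```

No contact so far, so I'll carry on down to the flange seat, about 27 mm further.

move_arm --pt "0 0 0 0.1 0 0 0" --pt "0 0 0 0.1 0 0 0" --pt "0 0 0 0.1 0 0 0" --pt "0 0 0 0.1 0 0 0" --pt "0 0 0 0.06 0 0 0" --pt "0 0 0 0.04 0 0 0" --pt "0 0 0 0.02 0 0 0" --pt "0 0 0 0 0 0 0"

```text
time_s: 35.8
ee_pos: [0.5319, 0.137, 0.1001]
eef_rot: [3.142, -0.0, 1.444]
force: [0.5, 0.3, 0.0]
grip_width: 0.0191
grip_force: 60.0
```

move_arm --pt "0 0 0 0.02 0 0 0" --pt "0 0 0 0.01 0 0 0" --pt "0 0 0 0 0 0 0"

```text
time_s: 36.1
ee_pos: [0.5318, 0.137, 0.0986]
eef_rot: [-3.142, 0.0, 1.444]
force: [0.6, 0.3, -1.6]
grip_width: 0.019
grip_force: 60.0
```

move_arm --pt "0 0 0 0.01 0 0 0" --pt "0 0 0 0.01 0 0 0" --pt "0 0 0 0 0 0 0"

```text
time_s: 36.4
ee_pos: [0.532, 0.137, 0.0983]
eef_rot: [3.141, -0.0, 1.444]
force: [-2.6, -0.3, 6.0]
grip_width: 0.019
grip_force: 60.0
```

move_arm --force 5 --pt "0 0 0 0 0 0 0" --pt "0 0 0 0 0 0 0" --pt "0.5 0 0 0 0 0 0" --pt "0.5 0 0 0 0 0 0" --pt "0.5 0 0 0 0 0 0" --pt "0.6 0 0 0 0 0 0" --pt "0.6 0 0 0 0 0 0" --pt "0.6 0 0 -0.2 0 0 0" --pt "0.6 0 0 -0.5 0 0 0" --pt "0.6 0 0 -0.6 0 0 0" --pt "0.6 0 0 -0.6 0 0 0" --pt "0.6 0 0 -0.6 0 0 0" --pt "0.6 0 0 0 0 0 0" --pt "0.6 0 0 0 0 0 0"

```text
time_s: 37.8
ee_pos: [0.5318, 0.137, 0.2232]
eef_rot: [3.141, -0.0, 1.444]
force: [0.0, -0.6, -0.0]
grip_width: 0.0568
grip_force: 0.0
```

```bash
python3 - <<'E'
from h import *
o=obs();print(o['ee_pos'],o['grip_width'],o['force'])
for n in('wrist','side'):
    c=cam(n); print(n,proj(c,[[.532,.1355,.157],[.532,.1355,.068]]).round(1).tolist())
    d=ctrl.cut_out('stylus_handle',c)[0]; m=np.argwhere(d['mask']); r0,r1=m[:,0].min(),m[:,0].max()
    print(d['conf'],[(int(r),float(m[m[:,0]==r][:,1].min()),float(m[m[:,0]==r][:,1].max())) for r in np.linspace(r0,r1,6).astype(int)])
    if n=='side':
        d=ctrl.cut_out('holddown',c)[0]; k=ctrl.cut_out('knob_mid',c)[0]; print(d['centre'],k['centre'],k['conf'],onplane(c,k['centre'],.0645),proj(c,[.619,-.159,.0645]))
E
```

```text
[0.53184752 0.13701524 0.22323018] 0.05679310809701011 [ 0.01805779 -0.59035785 -0.02711094]
wrist [[280.8, 213.7], [280.6, 188.5]]
0.7 [(175, 280.0, 281.0), (184, 270.0, 292.0), (194, 269.0, 292.0), (203, 269.0, 292.0), (213, 268.0, 292.0), (223, 278.0, 283.0)]
side [[248.3, 151.1], [250.6, 177.9]]
0.59 [(149, 246.0, 248.0), (155, 244.0, 251.0), (161, 244.0, 253.0), (168, 244.0, 252.0), (174, 245.0, 254.0), (181, 246.0, 252.0)]
[259.2, 347.1] [258.7, 346.2] 0.88 [ 0.60215155 -0.17715536  0.0645    ] [[347.79405354 249.34961247]]
```

```bash
python3 -c "
from station import ctrl; print(ctrl.hand_in())"
```

```text
the job is handed in; nothing more can be done
None
```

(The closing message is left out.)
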